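Check a bandsaw wheel for bearing play and set its preload

ROBOT

A 6-joint arm with a two-finger parallel gripper is mounted at the origin on the work surface. World frame = base frame: x ahead of the robot, y to its left, z up, the work surface at z = 0. Lengths are in m, angles in rad, forces in N, time in s.
With the tool pointing down it reaches from about 0.3 to 0.875 m from the base axis. Payload 4.2 kg.
Tool frame: the origin (TCP) lies between the finger pads; the fingertips stand 22 mm ahead of it and the grasp point (between the pads) lies 3 mm ahead of it (manip.tcp_to_tips is the distance from the TCP to the fingertips, in m); z points along the fingers, y is the direction in which the jaws open and shut (so a half turn about z gives the same grasp; the last joint's range is limited). The gripper opens to 85 mm and grips with 20 to 120 N. Pads are 22 mm wide; open, the fingers measure 114 mm over their backs; the gripper's body (76 mm by 85 mm) begins 54 mm behind the grasp point. The pads swing forward as they close: fully open they stand 13 mm farther back than shut.
Start: joints at [1.309, 0.32, 1.565, -0, 1.257, -0.02], TCP at [0.138, 0.558, 0.253] pointing down, gripper open.
Joint ranges: [-3.11, 3.11], [-0.84, 2.01], [0.21, 2.61], [-1.34, 4.49], [0.05, 2.63], [-2.56, 2.56]. Speed limits (rad/s): [2.57, 2.57, 3.14, 3.14, 3.14, 3.14].

INTERFACE

Orientations are given as a unit quaternion [x, y, z, w].
In Python, from cell import manip gives the robot as it stands.
- The arm moves only by the shell command python3 -m handwheel 'ROWS' [FORCE]. ROWS is text: rows parted by semicolons, each of 5 numbers parted by spaces: the finger opening in mm, from 0 to 85.4, then the shift along the tool's x, y, z in mm, then the turn about the tool's z in degrees. A call has 1 to 10 rows; each row is the pose to reach, as a shift and turn from the pose measured when the call began, along the tool's axes at that moment; what a row does not reach only later rows make up. A row lasts 1/10 s, in which the tool goes at most 50 mm and 8.59 degrees, less where a joint would pass 70% of its speed; a pose out of reach is approached as far as the arm can. A call with a gripper value outside its range is refused whole. The fingers move at their own pace and stop on an object; FORCE is the grip in N (left out, the last holds). Time passes only in rows, so rows that repeat a pose let the fingers close. It gives the time, the measured TCP pose, the force and the opening at its end, in the units of the state.
- manip.get_obs(): the state, without advancing time (a new reading comes with each control period).
- manip.snapshot(name): name is "scene" or "side" or "wrist"; returns a dict with "frame" (384x512x3 uint8, red, green, blue), "fx", "fy", "cx", "cy" (pixels), "view" (4x4, takes a point from world to camera coordinates); the wrist camera has in their place "T_tool_cam" (4x4, takes a point from camera to tool coordinates, whose origin is the TCP and whose axes are the flange's). Camera axes: x right, y down, z forward; pixel columns grow to the right and rows downward; lengths in m; the calibration is good to about 2 mm. A picture is of the moment at which its call begins: read the wrist's pose just before it. There is no depth.
- manip.close_job(): hands the job in, once; it reports no verdict.
The state is a dict: "time_s": time; "joint_pos": joint angles; "joint_velocities": joint speeds; "effort": joint torques, N m; "ee_pos": TCP position; "orientation": TCP orientation; "force": force on the tool from outside, world axes, zero at the start; "moment": the same for the moment, N m; "opening": opening from 0.0 (shut) to 1.0 (fully open).
Only numpy, scipy, OpenCV 4.12 (cv2) and the standard library are available. Lean on these libraries where they do the work, as an engineer would, in place of code of your own. Each camera call takes 0.05 s, during which the arm holds its last target.

TASK

Lift the grey guard hood off the bandsaw wheel and stand it upright on the middle of the black rubber mat. Then check the wheel's bearing for play: take the top of the rim and rock the wheel sideways as far as it will go towards the knob, then as far as it will go the other way, pausing for a moment at each side, and let go so that it stands straight again. Last, turn the preload knob clockwise until its white line points at the long thick mark on its scale, without disturbing the wrench, the can or the spare bearing.

Things in the scene. Friction and masses are not known exactly. Their poses are not given: they have to be found in the camera images.
- stand: Fixed green stand. Origin: underside, below the wheel's centre. z up; y along the wheel's axle, towards the knob; x in the wheel's plane. Base plate 170 (x) by 310 (y) by 15 mm, y -70 to +240. Two fork cheeks, 60 mm long (x), at |y| 22 to 34 mm, reach 150 mm above the bench. Grey gearbox 114 by 114 mm, top at 60 mm, centred at y = +170, carries the knob. Yaw within 12 degrees.
- wheel_centre (a point): Centre of the upright wheel, 115 mm above the bench; axes as the stand's. The wheel is an aluminium disc with a black tyre, 180 mm in diameter over all, 22 mm wide (along y; the tyre, the outer 7 mm of radius, is 20 mm wide). It does not spin; it only rocks sideways about the horizontal axis through this point along the stand's x.
- rim_top (a point): Topmost point of the wheel's rim, mid-width, 90 mm from the wheel's centre, 205 mm above the bench when straight; moves and turns with the wheel. Between the cheeks' tops and here the rim is free on both sides once the guard is off.
- wheel (a joint): Rocking angle of the wheel, rad: 0 straight, positive when the top of the rim leans towards the knob (stand +y). Stops at -0.14 and +0.14 (rim top 12.5 mm to either side). A light spring, about 4 N at the rim at full lean, brings it back to within 0.02 of straight when let go.
- guard_grip (a point): Middle of the guard's black handle bar: 100 mm long (guard's x), 12 mm thick (y), 14 mm high, 35 mm above the roof, on two 12 mm posts 86 mm apart. At the start 254 mm above the bench, x along the stand's x. The bar's middle is 104 mm above the guard's lower edges.
- guard: Loose grey guard hood, 0.25 to 0.5 kg: a channel open below and at both ends, 140 mm (x) by 60 mm (y), walls 4 mm, roof top 69 mm above its lower edges. Origin: centre of its underside, level with its lower edges. At the start it stands on the two cheeks over the wheel, 150 mm above the bench, clearing the wheel's top by 10 mm; it lifts straight off.
- mat_top (a point): Centre of the top of the fixed black rubber mat, 200 (x) by 160 (y) by 4 mm; its top is 4 mm above the bench. Its axes are the mat's.
- preload_grip (a point): On the knob's upright axis at the height to grip, 97 mm above the bench; axes turn with the knob. Black knob: disc 52 mm in diameter, 8 mm high, with a grip bar 49 mm long (knob's x), 14 mm thick (knob's y), top 104 mm above the bench. A white pointer line lies on the bar's -x half. Stays where left (friction 0.04 N m).
- preload (a joint): Angle of the preload knob, rad, 0 to 3.0, growing clockwise seen from above. At 0 the pointer points along the stand's -x; at pi/2 along the stand's +y (away from the wheel). 11 black marks 0.3 rad apart, 0 to 3.0; the long thick mark is the sixth, at 1.5. Starts between 0.1 and 0.55.
- long_mark (a point): Middle of the long thick black mark on the knob's scale, 17 by 4 mm, 47 mm from the knob's axis, 61 mm above the bench.
- wrench: Bystander: steel wrench 180 mm long, lying flat. Origin at its underside.
- can: Bystander: closed grease can, 56 mm in diameter, 75 mm high. Origin at its underside.
- bearing: Bystander: spare bearing, steel ring 42 mm in diameter, 13 mm high, lying flat. Origin at its underside.
There are look-alikes about, which are no part of the job. There is more than one size of the guard; the one meant has the size given above.

How it is judged:
On the way, in this order (a step that is already met when the one before it is completed fails the run):
1. the guard stands upright on the mat, let go (horizontal distance between guard_grip and mat_top below 0.05 m and z of guard_grip in the frame of mat_top below 0.112 m and angle between guard_grip's own z axis and vertical below 0.1 rad and contact force between the fingers and guard below 0.2 N and linear speed of guard below 0.03 m/s), for 0.2 s.
2. the wheel is rocked towards the knob (joint wheel above 0.10) by the fingers (value of joint wheel above 0.1 rad and contact force between the fingers and wheel above 0.5 N), for 0.15 s.
3. the wheel is rocked the other way (joint wheel below -0.10) by the fingers (value of joint wheel below -0.1 rad and contact force between the fingers and wheel above 0.5 N), for 0.15 s.
4. the wheel is let go and straight (within 0.05 rad) (value of joint wheel between -0.05 and 0.05 rad and contact force between the fingers and wheel below 0.2 N), for 0.2 s.
5. the knob is turned to the long mark (1.5 rad, within 0.14) (value of joint preload between 1.36 and 1.64 rad), for 0.2 s.
At the end, for the whole second after the job is handed in: The guard stands upright (within 0.1 rad) on the mat at rest, its handle within 50 mm of the mat's centre; the wheel is straight within 0.05 rad; the knob points at the long mark, 1.5 rad within 0.14 rad; everything is let go (all of step 5 and horizontal distance between guard_grip and mat_top below 0.05 m and z of guard_grip in the frame of mat_top below 0.112 m and angle between guard_grip's own z axis and vertical below 0.1 rad and value of joint wheel between -0.05 and 0.05 rad and linear speed of guard below 0.02 m/s); the robot touches nothing.
It fails at once if the wrench, can or spare bearing is moved more than 25 mm (distance of any of wrench, can, bearing from where it was at the start of the episode above 0.025 m).
It fails at once if the guard is tipped over (more than 0.6 rad) (angle between guard_grip's own z axis and vertical above 0.6 rad).
It also fails if it takes over 61 s, if anything falls off the work surface, if the arm or the gripper's body presses on something with over 40 N, if the wrist force passes 120 N, or if a joint passes its speed limit or range.

## Working session

There is one attempt and no reset: what is moved stays moved. The work goes in short steps, Python scripts to look and compute and a shell command to move; the robot and the scene stay as the last step left them, time stands still between calls to the robot, and variables do not carry over. Pictures are saved under pics/ and viewed, and the job is handed in when it is done.

```bash
ls; mkdir -p pics
python3 - <<'E'
from cell import manip
import cv2,json,numpy as np
o=manip.get_obs(); print({k:np.round(v,3).tolist() for k,v in o.items()}, manip.tcp_to_tips)
cal={}
for n in ("scene","side","wrist"):
    s=manip.snapshot(n); cv2.imwrite(f"pics/{n}0.png",cv2.cvtColor(s["frame"],cv2.COLOR_RGB2BGR))
    cal[n]={k:np.array(v).tolist() for k,v in s.items() if k!="frame"}
    print(n,{k:np.round(v,3).tolist() for k,v in s.items() if k!="frame"})
json.dump(cal,open("cal.json","w"))
E
```

```text
pics
{'time_s': 0.0, 'joint_pos': [1.309, 0.32, 1.566, -0.0, 1.257, -0.02], 'joint_velocities': [-0.002, 0.001, 0.0, -0.0, -0.0, -0.0], 'effort': [-0.002, -41.552, -23.416, -0.0, 0.009, 0.0], 'ee_pos': [0.138, 0.558, 0.252], 'orientation': [0.121, 0.993, -0.001, -0.0], 'force': [-0.504, -0.292, -0.103], 'moment': [0.078, -0.005, -0.014], 'opening': 0.996} 0.022
scene {'fx': 372.31, 'fy': 372.31, 'cx': 255.559, 'cy': 190.871, 'view': [[-0.591, 0.807, -0.008, 0.301], [0.507, 0.364, -0.782, -0.111], [-0.628, -0.466, -0.624, 1.404], [0.0, 0.0, 0.0, 1.0]]}
side {'fx': 435.543, 'fy': 435.543, 'cx': 260.525, 'cy': 189.529, 'view': [[0.986, -0.167, 0.011, -0.503], [-0.115, -0.721, -0.684, 0.17], [0.122, 0.673, -0.73, 1.258], [0.0, 0.0, 0.0, 1.0]]}
wrist {'fx': 304.966, 'fy': 304.966, 'cx': 255.328, 'cy': 190.844, 'T_tool_cam': [[0.001, -0.949, -0.315, 0.081], [1.0, 0.001, 0.0, -0.001], [-0.0, -0.315, 0.949, -0.121], [0.0, 0.0, 0.0, 1.0]]}
```

View pics/scene0.png

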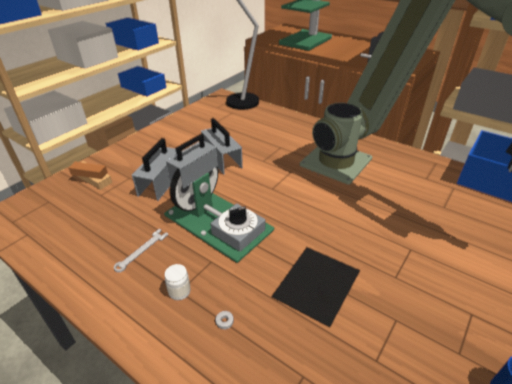

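View pics/side0.png

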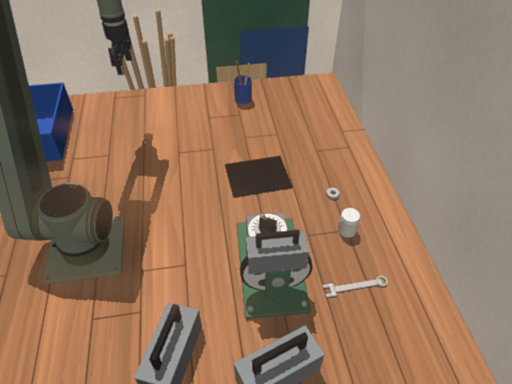

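View pics/wrist0.png

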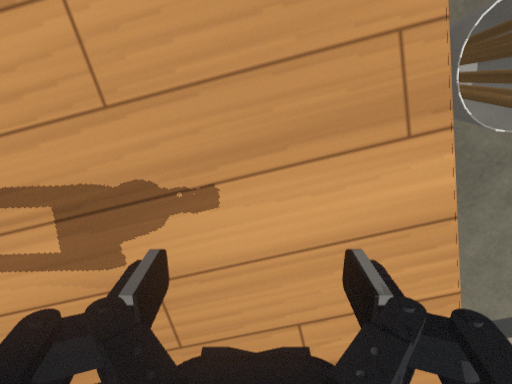

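The scene camera shows three grey hoods, at about (155,165), (195,160) on the wheel, and (225,145). In the side view the one on the wheel is at (277,252), and the other two are on the bench at (170,350) and (280,365). I'll enlarge crops to confirm which one is meant and to pick points.

Run:
```python
import cv2
a=cv2.imread("pics/scene0.png")[110:350,110:370]; cv2.imwrite("pics/sc1.png",cv2.resize(a,None,fx=3,fy=2.5,interpolation=cv2.INTER_CUBIC)) 
a=cv2.imread("pics/side0.png")[145:325,215:405]; cv2.imwrite("pics/sd1.png",cv2.resize(a,None,fx=3.3,fy=3.3,interpolation=cv2.INTER_CUBIC))
a=cv2.imread("pics/scene0.png")[110:260,125:275]; cv2.imwrite("pics/sc2.png",cv2.resize(a,None,fx=4,fy=4,interpolation=cv2.INTER_CUBIC))
```

```text
(no output)
```

View pics/sc2.png

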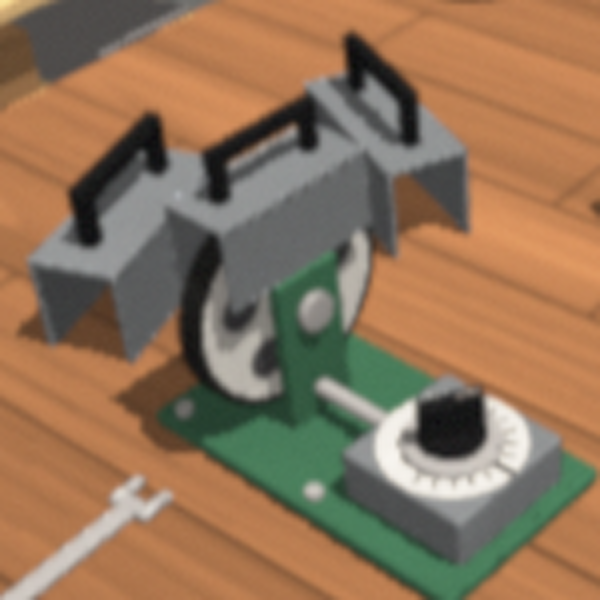

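View pics/sd1.png

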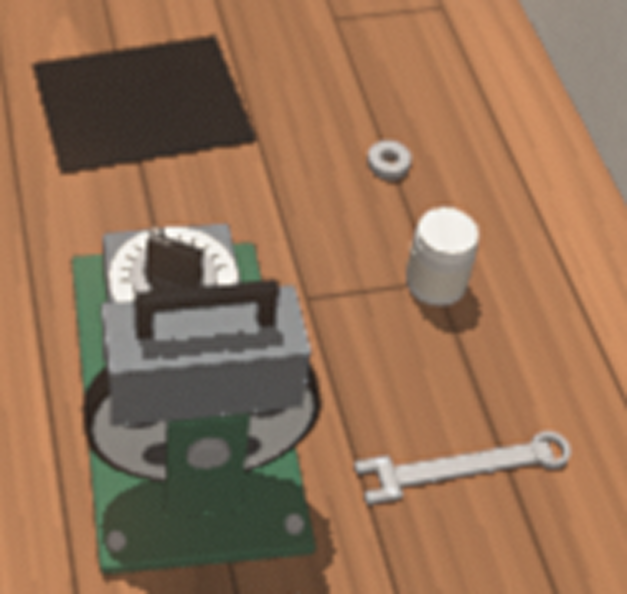

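The hood standing on the wheel between the cheeks is the one meant: it fits 140x60 against the 60 mm cheeks. The other two stand on the bench. Next I'll fit the stand and mat poses.

```bash
cat > h.py <<'E'
import json,numpy as np
from scipy.optimize import least_squares
from scipy.spatial.transform import Rotation as R
cal=json.load(open("cal.json"))
def proj(n,P):
    c=cal[n];V=np.array(c["view"]);q=np.atleast_2d(P)@V[:3,:3].T+V[:3,3]
    return np.c_[c["fx"]*q[:,0]/q[:,2]+c["cx"],c["fy"]*q[:,1]/q[:,2]+c["cy"]]
def place(p,L):
    c,s=np.cos(p[2]),np.sin(p[2]);L=np.atleast_2d(L)
    return np.c_[p[0]+c*L[:,0]-s*L[:,1],p[1]+s*L[:,0]+c*L[:,1],L[:,2]]
def fit(obs,p0):
    def f(p): return np.concatenate([(proj(n,place(p,L))-uv).ravel() for n,L,uv in obs])
    r=least_squares(f,p0,loss="soft_l1");return r.x,np.round(f(r.x).reshape(-1,2),1)
E
python3 - <<'E'
from h import *
sc=lambda u,v:(125+u/4,110+v/4); sd=lambda u,v:(215+u/3.3,145+v/3.3)
m=1e-3
O=[]
def a(n,x,y,z,uv): O.append((n,np.array([x,y,z])*m,np.array(uv)))
a("scene",-85,240,15,sc(595,475)); a("scene",85,-70,15,sc(160,412))
a("side",-85,-70,15,sd(104,560));a("side",85,-70,15,sd(313,545));a("side",-85,240,15,sd(73,257))
a("side",70,30,219,sd(300,287));a("side",70,-30,219,sd(307,344));a("side",-70,-30,219,sd(107,368));a("side",-70,30,219,sd(103,304))
a("scene",70,30,219,sc(222,237));a("scene",-70,30,219,sc(370,150));a("scene",70,-30,219,sc(168,203))
p,r=fit(O,[.5,.2,0]);print("stand",p,np.degrees(p[2]));print(r.tolist())
O=[]
for c,uv in zip([(-100,80),(100,80),(100,-80),(-100,-80)],[(35,65),(215,37),(255,143),(62,172)]): a("side",*c,4,sd(*uv))
q,r=fit(O,[.5,.5,0]);print("mat side",q,np.degrees(q[2]),r.tolist())
print("mat in scene",proj("scene",place(q,np.array([(-100,80,4),(100,80,4),(100,-80,4),(-100,-80,4)])*m)).round())
print("guard_grip/knob/mat",place(p,[[0,0,.254],[0,.17,.097]]),proj("scene",place(p,[0,.17,.104])),proj("side",place(p,[0,.17,.104])))
O=[]
E
```

```text
stand [ 0.50824189 -0.22314714 -0.07376996] -4.226707476094744
[[1.4, -1.3], [-1.5, -1.0], [-2.5, 0.2], [0.3, -0.6], [-0.2, -2.6], [-1.2, -1.8], [1.0, 1.6], [0.4, -1.2], [-0.2, -3.0], [-1.1, -1.0], [-0.9, -0.6], [-1.9, -0.5]]
mat side [0.53701564 0.20982491 0.05786624] 3.3154911436306227 [[-1.0, -0.5], [0.7, -0.4], [1.0, -0.1], [-0.7, 0.8]]
mat in scene [[358. 269.]
 [327. 326.]
 [268. 294.]
 [304. 245.]]
guard_grip/knob/mat [[ 0.50824189 -0.22314714  0.254     ]
 [ 0.52077141 -0.0536095   0.097     ]] [[237.29944069 209.52095813]] [[268.08868264 217.47608282]]
```

```bash
cat >> h.py <<'E'
def togo(p,yaw_y=None,obs=None):
    """target TCP p world; yaw_y: world angle (deg) tool y line should have. prints mm in tool axes, turn deg"""
    from cell import manip
    o=obs or manip.get_obs(); r=R.from_quat(o["orientation"])
    d=r.inv().apply(np.array(p)-np.array(o["ee_pos"]))*1000
    t=None
    if yaw_y is not None:
        y=r.apply([0,1,0]);cur=np.degrees(np.arctan2(y[1],y[0]))
        t=-(((yaw_y-cur)+90)%180-90)   # tool z down: +turn = cw from above
    return d.round(1),t
def st():
    from cell import manip
    o=manip.get_obs();r=R.from_quat(o["orientation"]).as_matrix()
    print(round(o["time_s"],2),"tcp",np.round(o["ee_pos"],4),"x",r[:,0].round(3),"y",r[:,1].round(3),"z",r[:,2].round(3),"F",np.round(o["force"],1),"open",round(o["opening"],3),"j",np.round(o["joint_pos"],2))
    return o
E
python3 - <<'E'
from h import *
st()
print(togo([.45,.3,.40]),togo([.508,-.223,.40],90-4.2))
E
```

```text
0.15 tcp [0.1376 0.558  0.2527] x [-0.971  0.239  0.   ] y [ 0.239  0.971 -0.001] z [-0.    -0.001 -1.   ] F [-1.5 -0.  -0.2] open 1.0 j [ 1.31  0.32  1.57 -0.    1.26 -0.02]
(array([-365.1, -175.9, -147.1]), None) (array([-546.6, -669.8, -146.4]), np.float64(-9.650274152414937))
```

```bash
python3 -m handwheel '85 -45 -20 -20 0; 85 -90 -42 -40 0; 85 -135 -65 -60 0; 85 -180 -90 -80 0; 85 -225 -120 -100 -2; 85 -270 -155 -120 -4; 85 -305 -190 -135 -6; 85 -340 -225 -147 -8; 85 -370 -265 -147 -9.6; 85 -400 -305 -147 -9.6' 60
python3 - <<'E'
from h import *
st(); print(togo([.508,-.223,.40],85.8))
E
```

```text
time_s: 1.15
ee_pos: [0.439, 0.1968, 0.3989]
orientation: [0.037, 0.999, -0.0, 0.0]
force: [0.2, 0.2, -0.2]
opening: 0.999
1.15 tcp [0.439  0.1968 0.3989] x [-0.997  0.073 -0.001] y [ 0.073  0.997 -0.001] z [ 0.001 -0.001 -1.   ] F [ 0.2  0.2 -0.2] open 0.999 j [ 0.4   0.11  1.48 -0.    1.55 -1.1 ]
(array([ -99.6, -413.6,   -0.7]), np.float64(-0.013279885068797626))
```

```bash
python3 -m handwheel '85 -15 -50 0 0; 85 -25 -100 0 0; 85 -40 -150 0 0; 85 -50 -200 0 0; 85 -60 -250 0 0; 85 -75 -300 0 0; 85 -85 -345 0 0; 85 -95 -390 0 0; 85 -100 -414 0 0; 85 -100 -414 0 0'
python3 - <<'E'
from h import *
from cell import manip
import cv2
st(); 
for n in("wrist","side"):
    s=manip.snapshot(n); cv2.imwrite(f"pics/{n}1.png",cv2.cvtColor(s["frame"],cv2.COLOR_RGB2BGR))
E
```

```text
time_s: 2.15
ee_pos: [0.5084, -0.2269, 0.3978]
orientation: [0.039, 0.999, -0.001, -0.001]
force: [-0.0, 0.4, 0.4]
opening: 0.994
2.15 tcp [ 0.5084 -0.2269  0.3978] x [-0.997  0.078  0.001] y [ 0.078  0.997 -0.001] z [-0.001 -0.001 -1.   ] F [-0.   0.4  0.4] open 0.994 j [-0.44  0.24  1.32 -0.    1.58 -1.93]
```

View pics/wrist1.png

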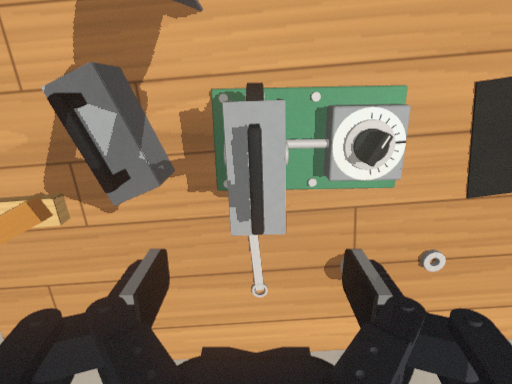

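The wrist view shows the hood over the wheel, with its bar from (254,127) to (257,232) and roof corners at (224,103), (284,100), (287,234) and (231,236). The knob is at (375,146), and its pointer aims up and to the right. The long mark is at (400,141). I'll back-project these onto their known heights.

```bash
cat >> h.py <<'E'
def wback(uv,z,o):
    c=cal["wrist"];T=np.array(c["T_tool_cam"]);r=R.from_quat(o["orientation"])
    uv=np.atleast_2d(uv).astype(float)
    d=np.c_[(uv[:,0]-c["cx"])/c["fx"],(uv[:,1]-c["cy"])/c["fy"],np.ones(len(uv))]
    d=r.apply(d@T[:3,:3].T);p=r.apply(T[:3,3])+np.array(o["ee_pos"])
    z=np.broadcast_to(z,len(uv))
    return p+d*((z-p[2])/d[:,2])[:,None]
def wproj(P,o):
    c=cal["wrist"];T=np.array(c["T_tool_cam"]);r=R.from_quat(o["orientation"])
    q=(r.inv().apply(np.atleast_2d(P)-np.array(o["ee_pos"]))-T[:3,3])@T[:3,:3]
    return np.c_[c["fx"]*q[:,0]/q[:,2]+c["cx"],c["fy"]*q[:,1]/q[:,2]+c["cy"]]
E
python3 - <<'E'
from h import *
from cell import manip
o=manip.get_obs()
g=wback([(224,103),(284,100),(287,234),(231,236)],.219,o);print(g.round(4),g.mean(0).round(4))
d=g[3]+g[2]-g[0]-g[1];print("yaw x",np.degrees(np.arctan2(d[1],d[0])), [np.linalg.norm(g[i]-g[(i+1)%4]).round(4) for i in range(4)])
b=wback([(254,127),(257,232)],.261,o);print(b.round(4),b.mean(0).round(4))
s=wback([(212,88),(407,86),(394,188),(217,189)],.015,o);print(s.round(4)); 
import math
k=wback([(369,142)],.061,o);print("scale centre",k)
m=wback([(400,141)],.061,o);print("mark",m)
# pred of fits
p=[0.50824189,-0.22314714,-0.07376996]
print(wproj(place(p,[[0,0,.261],[0,.17,.104],[0,.217,.061]]),o))
E
```

```text
[[ 0.4373 -0.2485  0.219 ]
 [ 0.4387 -0.1918  0.219 ]
 [ 0.5787 -0.1947  0.219 ]
 [ 0.5766 -0.2557  0.219 ]] [ 0.5078 -0.2227  0.219 ]
yaw x -2.0545480851538622 [np.float64(0.0568), np.float64(0.14), np.float64(0.0611), np.float64(0.1395)]
[[ 0.4569 -0.2214  0.261 ]
 [ 0.5534 -0.2258  0.261 ]] [ 0.5052 -0.2236  0.261 ]
[[ 0.4201 -0.2855  0.015 ]
 [ 0.4395  0.019   0.015 ]
 [ 0.6069  0.0103  0.015 ]
 [ 0.5861 -0.2965  0.015 ]]
scale centre [[ 0.51456845 -0.0530589   0.061     ]]
mark [[ 0.51648191 -0.00668025  0.061     ]]
[[256.35599738 185.73498307]
 [379.47176079 151.61675321]
 [399.57372371 146.12671465]]
```

Run:
```python
from h import *
print(togo([.506,-.223,.257],86.5))
```

```text
(array([  2.2,   0.4, 141.7]), np.float64(-0.7861957928038663))
```

```bash
python3 -m handwheel '50 2 0 45 -1; 50 2 0 90 -1; 50 2 0 125 -1; 50 2 0 141 -1; 50 2 0 141 -1; 0 2 0 141 -1; 0 2 0 141 -1; 0 2 0 141 -1; 0 2 0 141 -1; 0 2 0 141 -1' 60
python3 - <<'E'
from h import *
from cell import manip
import cv2
st()
s=manip.snapshot("side"); cv2.imwrite("pics/side2.png",cv2.resize(cv2.cvtColor(s["frame"],cv2.COLOR_RGB2BGR)[145:325,215:405],None,fx=3,fy=3))
E
```

```text
time_s: 3.25
ee_pos: [0.5068, -0.2239, 0.2592]
orientation: [0.029, 1.0, -0.001, 0.001]
force: [0.5, -1.3, 5.7]
opening: 0.122
3.25 tcp [ 0.5068 -0.2239  0.2592] x [-0.998  0.057 -0.003] y [ 0.057  0.998 -0.001] z [ 0.003 -0.001 -1.   ] F [ 0.5 -1.3  5.7] open 0.122 j [-0.44  0.28  1.6  -0.    1.25 -1.95]
```

View pics/side2.png

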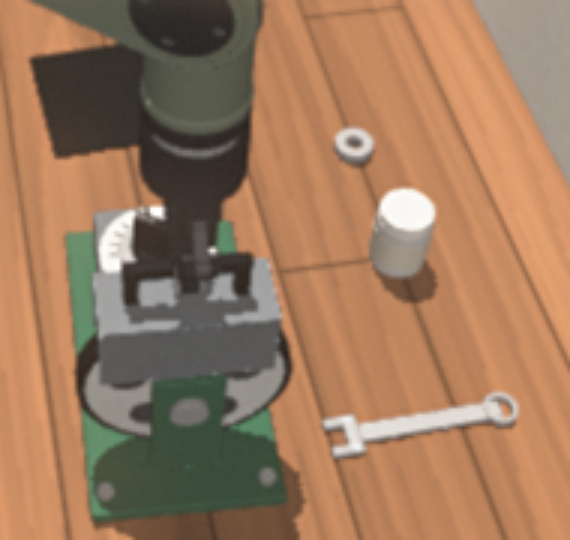

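The bar is gripped between the posts. I'll lift, and refine the mat position at the same time.

```bash
python3 -m handwheel '0 0 0 -10 0; 0 0 0 -30 0; 0 0 0 -60 0; 0 0 0 -90 0; 0 0 0 -120 0; 0 0 0 -120 0' 60
python3 - <<'E'
from h import *
import cv2
st()
m=1e-3;C=np.array([(-100,80,4),(100,80,4),(100,-80,4),(-100,-80,4)])*m
sdv=[(35,65),(215,37),(255,143),(62,172)]
def corners(n):
    g=cv2.imread(f"pics/{n}0.png").max(2);lab=cv2.connectedComponentsWithStats((g<62).astype(np.uint8))
    s=(320,285) if n=="scene" else (258,175)
    k=lab[1][s[1],s[0]];mk=(lab[1]==k).astype(np.uint8);print(n,lab[2][k])
    c=max(cv2.findContours(mk,0,cv2.CHAIN_APPROX_NONE)[0],key=cv2.contourArea)
    q=cv2.approxPolyDP(c,6,True)[:,0].astype(float);print(q.tolist());return q
S=corners("side");W=corners("scene")
O=[]
for n,Q in(("side",S),("scene",W)):
    pr=proj(n,place([.537,.21,.058],C))
    for c,pp in zip(C,pr): O.append((n,c,Q[np.argmin(((Q-pp)**2).sum(1))]))
for sel in(O,O[:4],O[4:]):
    q,r=fit(sel,[.5,.2,0]);print(q,np.degrees(q[2]),r.tolist())
from cell import manip
o=dict(ee_pos=[.5084,-.2265,.3978],orientation=[0.039,.999,-.001,-.001])
print(wback([(474,80),(468,195)],.004,o), place(q,C))
E
```

```text
time_s: 3.9
ee_pos: [0.5076, -0.2242, 0.3832]
orientation: [0.029, 1.0, -0.002, 0.005]
force: [0.8, 0.6, -2.9]
opening: 0.126
3.9 tcp [ 0.5076 -0.2242  0.3832] x [-0.998  0.057 -0.01 ] y [ 0.057  0.998 -0.004] z [ 0.01  -0.004 -1.   ] F [ 0.8  0.6 -2.9] open 0.126 j [-0.44  0.23  1.37  0.    1.53 -1.95]
side [ 226  157   66   38 1705]
[[291.0, 186.0], [279.0, 157.0], [226.0, 165.0], [232.0, 188.0], [247.0, 194.0]]
scene [ 273  249   86   77 3674]
[[306.0, 249.0], [273.0, 296.0], [329.0, 325.0], [358.0, 271.0]]
[0.53581087 0.21597634 0.06277891] 3.596966728886093 [[-2.0, -1.9], [1.0, -2.4], [1.6, 0.8], [0.6, 8.7], [2.2, -1.9], [0.6, 1.5], [-2.6, -0.5], [0.3, -3.4]]
[0.53423718 0.21874945 0.05102813] 2.9236967027015863 [[-2.3, -2.6], [0.8, -2.7], [0.8, 0.5], [-0.3, 7.9]]
[0.53812743 0.21608899 0.06314643] 3.6180236524755744 [[1.8, -1.3], [0.2, 2.3], [-3.1, 0.1], [-0.1, -2.9]]
[[0.43917475 0.12494883 0.004     ]
 [0.63378902 0.14265797 0.004     ]] [[0.43327838 0.28961909 0.004     ]
 [0.63287977 0.30223999 0.004     ]
 [0.64297648 0.14255888 0.004     ]
 [0.4433751  0.12993799 0.004     ]]
```

```bash
python3 -m handwheel '0 0 20 0 0; 0 2 60 0 0; 0 2 105 0 -1; 0 1 150 0 -2; 0 0 195 0 -3; 0 -2 240 0 -4; 0 -3 285 0 -5; 0 -4 330 0 -6; 0 -4 375 0 -7; 0 -5 405 0 -7' 60
python3 - <<'E'
from h import *
st()
print(togo([.534,.212,.150]))
E
```

```text
time_s: 4.9
ee_pos: [0.5348, 0.1827, 0.379]
orientation: [-0.034, 0.999, -0.002, 0.002]
force: [0.4, -0.7, -3.5]
opening: 0.129
4.9 tcp [0.5348 0.1827 0.379 ] x [-0.998 -0.067 -0.005] y [-0.067  0.998 -0.005] z [ 0.005 -0.004 -1.   ] F [ 0.4 -0.7 -3.5] open 0.129 j [ 0.31  0.25  1.35 -0.01  1.54 -1.33]
(array([-1.000e-01,  3.030e+01,  2.289e+02]), None)
```

```bash
python3 -m handwheel '0 0 20 30 0; 0 0 30 75 0; 0 0 30 120 0; 0 0 30 165 0; 0 0 30 205 0; 0 0 30 230 0; 0 0 30 245 0; 0 0 30 250 0; 0 0 30 250 0' 60
python3 - <<'E'
from h import *
st()
from cell import manip
import cv2
for n in("scene","side"):
    s=manip.snapshot(n); cv2.imwrite(f"pics/{n}3.png",cv2.cvtColor(s["frame"],cv2.COLOR_RGB2BGR))
E
```

```text
time_s: 5.8
ee_pos: [0.5328, 0.2112, 0.1271]
orientation: [-0.034, 0.999, -0.003, 0.001]
force: [0.0, -1.0, -2.8]
opening: 0.127
5.8 tcp [0.5328 0.2112 0.1271] x [-0.998 -0.067 -0.001] y [-0.067  0.998 -0.006] z [ 0.001 -0.005 -1.   ] F [ 0.  -1.  -2.8] open 0.127 j [ 0.36  0.42  1.75 -0.01  0.97 -1.27]
```

View pics/scene3.png

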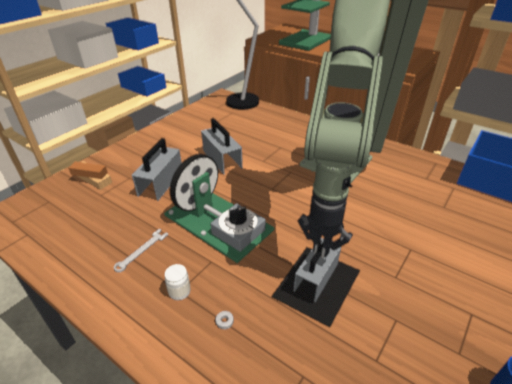

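The hood hangs upright over the middle of the mat at (318,275). I'll lower it the last 13 mm gently.

```bash
python3 -m handwheel '0 0 0 6 0; 0 0 0 10 0; 0 0 0 12 0; 0 0 0 14 0; 0 0 0 15 0; 0 0 0 15 0' 60; python3 -c "
from h import *
st()"
```

```text
time_s: 6.5
ee_pos: [0.5342, 0.2116, 0.1141]
orientation: [-0.033, 0.999, -0.002, 0.003]
force: [0.2, 0.5, -3.7]
opening: 0.127
6.5 tcp [0.5342 0.2116 0.1141] x [-0.998 -0.067 -0.005] y [-0.067  0.998 -0.004] z [ 0.005 -0.004 -1.   ] F [ 0.2  0.5 -3.7] open 0.127 j [ 0.36  0.44  1.76 -0.01  0.94 -1.27]
```

```bash
python3 -m handwheel '0 0 0 2 0; 0 0 0 3 0; 0 0 0 4 0; 0 0 0 4 0' 60; python3 -c "
from h import *
st()"
```

```text
time_s: 6.9
ee_pos: [0.5348, 0.2112, 0.1133]
orientation: [-0.034, 0.999, -0.002, 0.004]
force: [-4.9, -4.5, 13.7]
opening: 0.125
6.9 tcp [0.5348 0.2112 0.1133] x [-0.998 -0.067 -0.008] y [-0.067  0.998 -0.005] z [ 0.008 -0.004 -1.   ] F [-4.9 -4.5 13.7] open 0.125 j [ 0.36  0.44  1.76 -0.01  0.93 -1.27]
```

```bash
python3 -m handwheel '0 0 0 -1 0; 40 0 0 -1 0; 40 0 0 -1 0; 40 0 0 -1 0; 45 0 0 -1 0; 45 0 0 -20 0; 45 0 0 -60 0; 45 0 0 -105 0; 45 0 0 -150 0; 45 0 0 -195 0' 60; python3 -m handwheel '45 0 0 -40 0; 45 0 0 -60 0; 45 0 0 -60 0';python3 - <<'E'
from h import *
st()
from cell import manip
import cv2
for n in("wrist","side"):
    s=manip.snapshot(n); cv2.imwrite(f"pics/{n}4.png",cv2.cvtColor(s["frame"],cv2.COLOR_RGB2BGR))
E
```

```text
time_s: 7.9
ee_pos: [0.533, 0.212, 0.3099]
orientation: [-0.034, 0.999, -0.002, 0.004]
force: [0.5, 0.3, -0.2]
opening: 0.526
time_s: 8.2
ee_pos: [0.5336, 0.2127, 0.3735]
orientation: [-0.034, 0.999, -0.001, 0.007]
force: [-0.8, -0.4, 0.0]
opening: 0.527
8.2 tcp [0.5336 0.2127 0.3735] x [-0.998 -0.067 -0.015] y [-0.067  0.998 -0.002] z [ 0.015 -0.001 -1.   ] F [-0.8 -0.4  0. ] open 0.527 j [ 0.36  0.26  1.35 -0.01  1.52 -1.28]
```

View pics/wrist4.png

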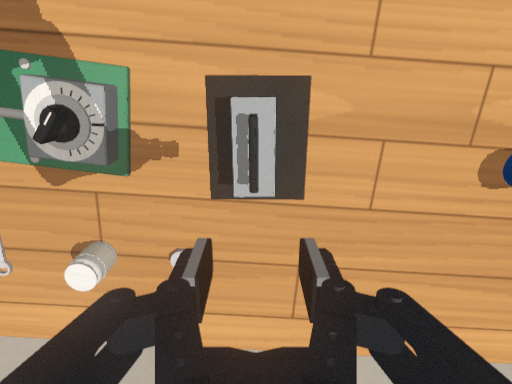

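View pics/side4.png

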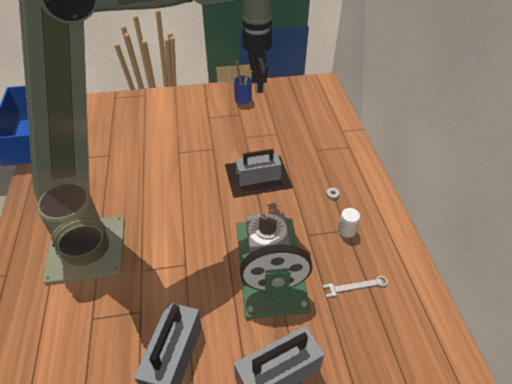

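The hood stands upright and centred on the mat, at (255,148) in the wrist view and (258,170) in the side view, and the gripper has let go. Next is the wheel.

Run:
```python
from h import *
print(togo([.507,-.223,.36],86.5))
```

```text
(array([  54.6, -432.4,   10.8]), np.float64(7.357024909508183))
```

```bash
python3 -m handwheel '50 5 -45 0 1; 50 10 -90 0 2; 50 16 -135 0 3; 50 22 -180 0 4; 50 28 -225 0 5; 50 34 -270 0 6; 50 40 -315 0 7; 50 46 -360 0 7; 50 51 -400 5 7; 50 55 -432 11 7'; python3 -m handwheel '50 0 0 0 0;50 0 0 0 0'
python3 - <<'E'
from h import *
st()
from cell import manip
import cv2
s=manip.snapshot("wrist"); cv2.imwrite("pics/wrist5.png",cv2.cvtColor(s["frame"],cv2.COLOR_RGB2BGR)); st()
E
```

```text
time_s: 9.3
ee_pos: [0.5055, -0.2247, 0.3571]
orientation: [0.028, 1.0, -0.001, 0.002]
force: [0.7, 0.3, -0.4]
opening: 0.586
time_s: 9.5
ee_pos: [0.5047, -0.2249, 0.3544]
orientation: [0.029, 1.0, -0.0, -0.001]
force: [0.5, -0.3, -0.3]
opening: 0.587
9.5 tcp [ 0.5047 -0.2249  0.3544] x [-0.998  0.058  0.002] y [ 0.058  0.998 -0.   ] z [-0.002 -0.    -1.   ] F [ 0.5 -0.3 -0.3] open 0.587 j [-0.44  0.24  1.43 -0.    1.48 -1.95]
9.55 tcp [ 0.5051 -0.2242  0.3553] x [-0.998  0.057  0.   ] y [ 0.057  0.998 -0.001] z [-0.    -0.001 -1.   ] F [0.2 0.3 0.3] open 0.588 j [-0.44  0.24  1.43 -0.    1.48 -1.95]
```

View pics/wrist5.png

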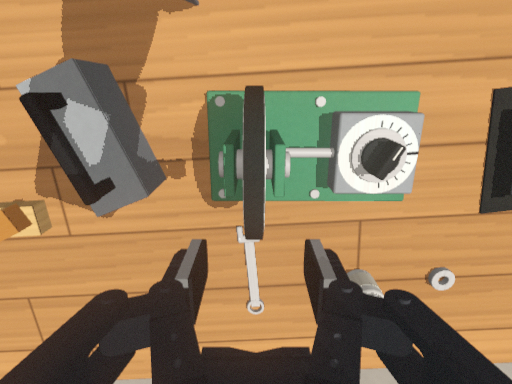

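The rim is centred between the fingers at column 254. I'll descend astride it to TCP z 0.198.

```bash
python3 -m handwheel '50 -2 0 45 0; 50 -2 0 90 0; 50 -2 0 130 0; 50 -2 0 155 0; 50 -2 0 157 0; 50 -2 0 157 0'
python3 - <<'E'
from h import *
st()
E
```

```text
time_s: 10.15
ee_pos: [0.5074, -0.2234, 0.1986]
orientation: [0.028, 1.0, -0.0, -0.0]
force: [-0.5, 0.3, 0.4]
opening: 0.584
10.15 tcp [ 0.5074 -0.2234  0.1986] x [-0.998  0.055  0.   ] y [ 0.055  0.998 -0.   ] z [-0. -0. -1.] F [-0.5  0.3  0.4] open 0.584 j [-0.44  0.33  1.7  -0.    1.12 -1.95]
```

```bash
python3 -m handwheel '50 0 5 0 0; 50 0 10 0 0; 50 0 14 0 0; 50 0 18 0 0; 50 0 20 0 0;50 0 20 0 0' 40; python3 -c "
from h import *
st()"
```

```text
time_s: 10.75
ee_pos: [0.5094, -0.2042, 0.1999]
orientation: [0.027, 1.0, -0.002, 0.001]
force: [-0.8, -4.6, 4.2]
opening: 0.586
10.75 tcp [ 0.5094 -0.2042  0.1999] x [-0.999  0.055 -0.003] y [ 0.055  0.999 -0.003] z [ 0.003 -0.003 -1.   ] F [-0.8 -4.6  4.2] open 0.586 j [-0.4   0.32  1.71 -0.    1.11 -1.92]
```

```bash
python3 -m handwheel '50 0 2 0 0; 50 0 3 0 0; 50 0 4 0 0; 50 0 4 0 0'
python3 - <<'E'
from h import *
st()
from cell import manip
import cv2
s=manip.snapshot("wrist"); cv2.imwrite("pics/wrist6.png",cv2.cvtColor(s["frame"],cv2.COLOR_RGB2BGR))
s=manip.snapshot("scene"); cv2.imwrite("pics/scene6.png",cv2.resize(cv2.cvtColor(s["frame"],cv2.COLOR_RGB2BGR)[110:260,125:275],None,fx=4,fy=4)); st()
E
```

```text
time_s: 11.15
ee_pos: [0.5094, -0.203, 0.1998]
orientation: [0.027, 1.0, -0.005, 0.001]
force: [-1.9, -11.8, 1.7]
opening: 0.585
11.15 tcp [ 0.5094 -0.203   0.1998] x [-0.999  0.054 -0.003] y [ 0.054  0.999 -0.009] z [ 0.002 -0.009 -1.   ] F [ -1.9 -11.8   1.7] open 0.585 j [-0.4   0.32  1.71 -0.01  1.11 -1.91]
11.25 tcp [ 0.5094 -0.203   0.1999] x [-0.999  0.054 -0.003] y [ 0.054  0.999 -0.009] z [ 0.003 -0.009 -1.   ] F [ -1.4 -10.6  -0.3] open 0.583 j [-0.4   0.32  1.71 -0.01  1.11 -1.91]
```

View pics/wrist6.png

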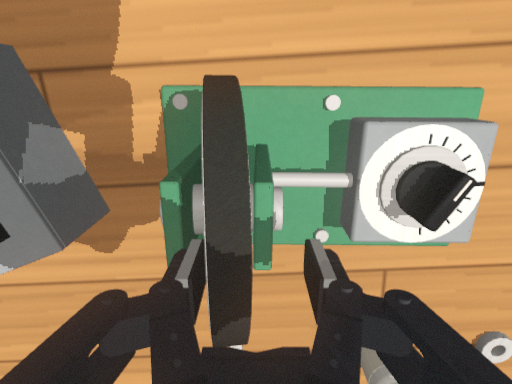

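The force rose to 12 N and the TCP stopped advancing, so the wheel is at its stop towards the knob. I'll pause there briefly and then rock it the other way.

```bash
python3 -m handwheel '50 0 0 0 0; 50 0 -8 0 0; 50 0 -16 0 0; 50 0 -22 0 0; 50 0 -27 0 0; 50 0 -32 0 0; 50 0 -36 0 0; 50 0 -39 0 0; 50 0 -41 0 0; 50 0 -41 0 0'; python3 -c "
from h import *
st()"
```

```text
time_s: 12.25
ee_pos: [0.5072, -0.2438, 0.2004]
orientation: [0.027, 1.0, -0.004, 0.001]
force: [-0.0, 1.5, 1.9]
opening: 0.582
12.25 tcp [ 0.5072 -0.2438  0.2004] x [-0.999  0.054 -0.003] y [ 0.054  0.998 -0.008] z [ 0.003 -0.008 -1.   ] F [-0.   1.5  1.9] open 0.582 j [-0.47  0.34  1.68 -0.01  1.12 -1.98]
```

```bash
python3 -m handwheel '50 0 -2 0 0; 50 0 -4 0 0; 50 0 -4 0 0'; python3 -m handwheel '50 0 -2 0 0; 50 0 -3 0 0; 50 0 -3 0 0'
```

```text
time_s: 12.55
ee_pos: [0.507, -0.2474, 0.2006]
orientation: [0.027, 1.0, -0.004, 0.001]
force: [0.3, 3.8, 2.9]
opening: 0.583
time_s: 12.85
ee_pos: [0.5068, -0.2499, 0.2007]
orientation: [0.027, 1.0, -0.003, 0.001]
force: [-0.8, 5.0, 2.0]
opening: 0.584
```

```bash
python3 -m handwheel '50 0 -2 0 0; 50 0 -3 0 0; 50 0 -3 0 0; 50 0 -3 0 0';  python3 - <<'E'
from h import *
st()
from cell import manip
import cv2
s=manip.snapshot("wrist"); cv2.imwrite("pics/wrist7.png",cv2.cvtColor(s["frame"],cv2.COLOR_RGB2BGR)); st()
E
```

```text
time_s: 13.25
ee_pos: [0.5067, -0.2506, 0.2006]
orientation: [0.028, 1.0, -0.001, 0.001]
force: [1.3, 10.6, 4.3]
opening: 0.588
13.25 tcp [ 0.5067 -0.2506  0.2006] x [-0.998  0.055 -0.003] y [ 0.055  0.998 -0.001] z [ 0.003 -0.001 -1.   ] F [ 1.3 10.6  4.3] open 0.588 j [-0.48  0.34  1.67  0.    1.13 -2.  ]
13.3 tcp [ 0.5068 -0.2506  0.2006] x [-0.998  0.055 -0.003] y [ 0.055  0.998 -0.001] z [ 0.003 -0.001 -1.   ] F [ 1.5 10.5  4.3] open 0.587 j [-0.48  0.34  1.67  0.    1.13 -2.  ]
```

View pics/wrist7.png

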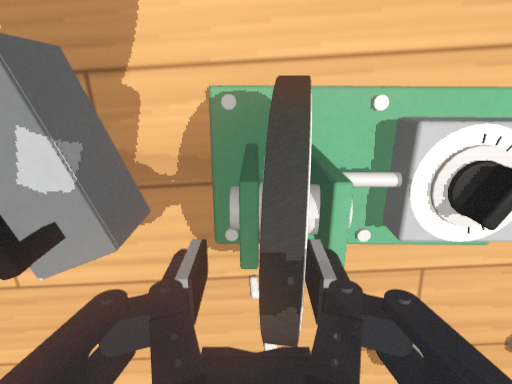

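The wheel is now at its other stop, with 10.6 N and the TCP stalled; the rim leans left in the picture. I'll pause, return to the middle, wait, and rise.

```bash
python3 -m handwheel '50 0 0 0 0; 50 0 6 0 0; 50 0 12 0 0; 50 0 18 0 0; 50 0 24 0 0; 50 0 24 0 0; 50 0 24 0 0; 50 0 24 0 0; 50 0 24 0 0'; python3 -m handwheel '50 0 0 -25 0; 50 0 0 -60 0; 50 0 0 -100 0; 50 0 0 -120 0; 50 0 0 -120 0'
python3 - <<'E'
from h import *
st()
from cell import manip
import cv2
s=manip.snapshot("wrist"); cv2.imwrite("pics/wrist8.png",cv2.cvtColor(s["frame"],cv2.COLOR_RGB2BGR)); st()
E
```

```text
time_s: 14.2
ee_pos: [0.5081, -0.2269, 0.2006]
orientation: [0.028, 1.0, -0.001, 0.001]
force: [-0.3, 0.1, -0.3]
opening: 0.585
time_s: 14.7
ee_pos: [0.509, -0.2275, 0.3242]
orientation: [0.028, 1.0, -0.002, 0.005]
force: [-0.3, 0.0, -0.3]
opening: 0.585
14.7 tcp [ 0.509  -0.2275  0.3242] x [-0.998  0.056 -0.01 ] y [ 0.056  0.998 -0.004] z [ 0.009 -0.005 -1.   ] F [-0.3  0.  -0.3] open 0.585 j [-0.44  0.25  1.48 -0.    1.4  -1.96]
14.75 tcp [ 0.5081 -0.2271  0.3218] x [-0.998  0.056 -0.006] y [ 0.056  0.998 -0.003] z [ 0.005 -0.003 -1.   ] F [-0.3 -0.1 -1.3] open 0.587 j [-0.44  0.25  1.49 -0.    1.4  -1.96]
```

View pics/wrist8.png

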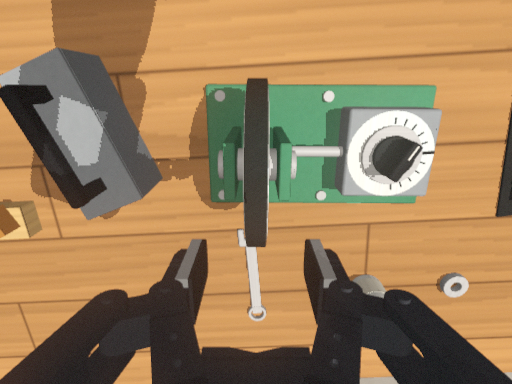

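The wheel stands straight at column 256. Now I'll enlarge the knob.

Run:
```python
import cv2
a=cv2.imread("pics/wrist8.png")[95:210,325:450]; cv2.imwrite("pics/k8.png",cv2.resize(a,None,fx=5,fy=5,interpolation=cv2.INTER_CUBIC))
a=cv2.imread("pics/wrist4.png")[60:180,0:140]; cv2.imwrite("pics/k4.png",cv2.resize(a,None,fx=5,fy=5,interpolation=cv2.INTER_CUBIC))
```

```text
(no output)
```

View pics/k8.png

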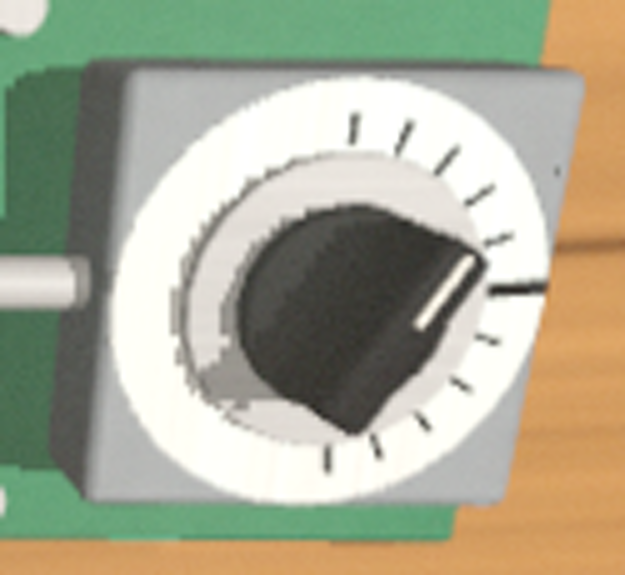

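View pics/k4.png

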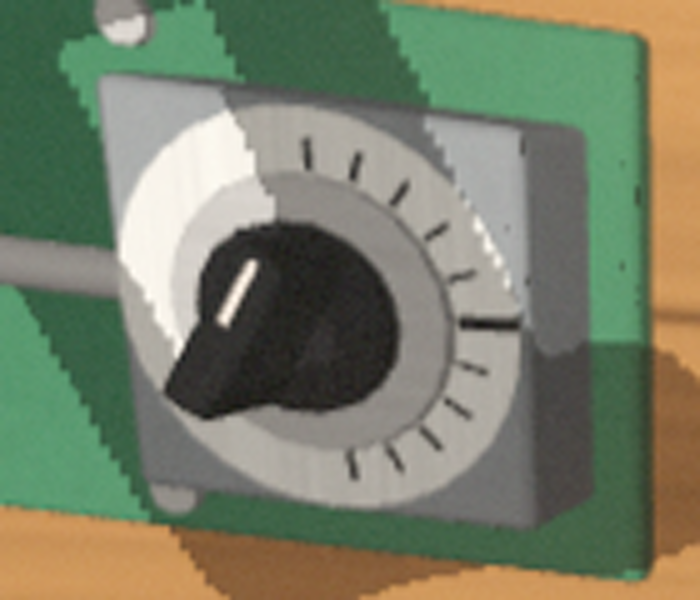

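```bash
cat > knob.py <<'E'
from h import *
o=dict(ee_pos=[.5090,-.2275,.3242],orientation=R.from_matrix(np.c_[[-.998,.056,-.010],[.056,.998,-.004],[.009,-.005,-1]]).as_quat())
k=lambda u,v:(325+u/5,95+v/5)
L=wback([k(415,328),k(472,258)],.104,o);d=L[1]-L[0]
print("line",L.round(4),"dir deg",np.degrees(np.arctan2(d[1],d[0])))
M=wback([k(355,128),k(328,460),k(518,289),k(498,238),k(487,340)],.061,o);print(M.round(4))
# marks: angles 0, 3.0, 1.5, 1.2,1.8 ; radius ~47? fit centre+yaw+r
a=np.array([0,3.0,1.5,1.2,1.8])
def f(p):
    th=np.pi-a+p[2]  # pointer dir: 0-> -x, pi/2->+y
    r=np.array([p[3]]*2+[.047]+[p[3]]*2)
    return np.r_[p[0]+r*np.cos(th)-M[:,0],p[1]+r*np.sin(th)-M[:,1]]
r=least_squares(f,[.516,-.053,-.06,.044]);print("centre",r.x.round(4),"yaw",np.degrees(r.x[2]),"res mm",(r.fun*1000).round(1))
yaw=-0.06
for y in(r.x[2],-.06): print("preload",np.pi+y-np.arctan2(d[1],d[0]))
# perpendicular distance of line from centre
n=np.array([-d[1],d[0]])/np.linalg.norm(d[:2]);print("offset mm",1000*n@(L[0,:2]-r.x[:2]))
print(wback([k(238,290),k(0,0)],.09,o)[0])
E
python3 knob.py
```

```text
line [[ 0.5163 -0.0554  0.104 ]
 [ 0.5009 -0.0444  0.104 ]] dir deg 144.55695833128607
[[ 0.4763 -0.0543  0.061 ]
 [ 0.5623 -0.0533  0.061 ]
 [ 0.5188 -0.0093  0.061 ]
 [ 0.5055 -0.0159  0.061 ]
 [ 0.5318 -0.0155  0.061 ]]
centre [ 0.5193 -0.0568 -0.0583  0.0431] yaw -3.3376356710058537 res mm [-0.  -0.  -0.2  0.5 -0.3  0.1  0.1 -0.5  0.2  0.1]
preload 0.5603450423495411
preload 0.5585977740406034
offset mm 0.6350071794778125
[ 0.50859619 -0.09096488  0.09      ]
```

Preload is about 0.56 rad, so it needs +0.94 rad (54°) clockwise. The scale fit residuals are 0.5 mm or less. I'll move over the knob.

Run:
```python
from h import *
print(togo([.519,-.056,.16],54.6))
```

```text
(array([ -0.4, 171.8, 161.3]), np.float64(32.20788365382756))
```

```bash
python3 -m handwheel '45 0 40 0 5; 45 0 85 0 12; 45 0 125 0 20; 45 0 155 0 27; 45 0 171 30 32; 45 0 171 70 32; 45 0 171 110 32; 45 0 171 140 32; 45 0 171 140 32'
python3 - <<'E'
from h import *
st();print(togo([.519,-.056,.101],54.6))
from cell import manip
import cv2
s=manip.snapshot("wrist"); cv2.imwrite("pics/wrist9.png",cv2.cvtColor(s["frame"],cv2.COLOR_RGB2BGR)); st()
E
```

```text
time_s: 15.65
ee_pos: [0.5144, -0.0562, 0.1757]
orientation: [0.302, 0.953, -0.002, -0.003]
force: [-0.4, -0.7, 0.3]
opening: 0.528
15.65 tcp [ 0.5144 -0.0562  0.1757] x [-0.817  0.576  0.006] y [ 0.576  0.817 -0.005] z [-0.008 -0.001 -1.   ] F [-0.4 -0.7  0.3] open 0.528 j [-0.13  0.3   1.81 -0.    1.04 -1.09]
(array([-4.1,  3.2, 74.7]), np.float64(0.21843379787326))
15.7 tcp [ 0.5164 -0.0565  0.1786] x [-0.817  0.576  0.   ] y [ 0.576  0.817 -0.003] z [-0.002 -0.002 -1.   ] F [-0.5 -0.3 -0.5] open 0.526 j [-0.13  0.3   1.8  -0.    1.04 -1.09]
```

View pics/wrist9.png

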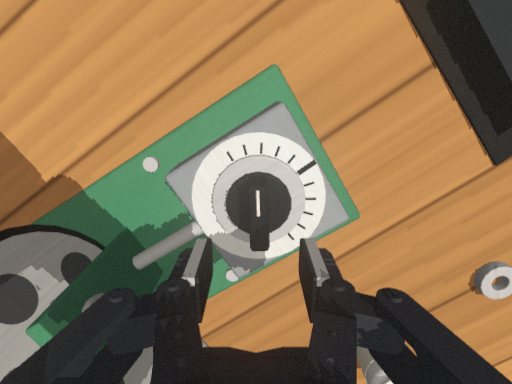

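The bar is parallel to the pads and centred at column 258. I'll descend.

```bash
python3 - <<'E'
from h import *
st();print(togo([.519,-.056,.101],54.6))
E
python3 -m handwheel '45 -3 2 30 0; 45 -3 2 55 0; 45 -3 2 70 0; 45 -3 2 76 0; 45 -3 2 76 0; 45 -3 2 76 0'
python3 - <<'E'
from h import *
st();print(togo([.519,-.056,.101],54.6))
E
```

```text
15.7 tcp [ 0.5164 -0.0565  0.1786] x [-0.817  0.576  0.   ] y [ 0.576  0.817 -0.003] z [-0.002 -0.002 -1.   ] F [-0.5 -0.3 -0.5] open 0.526 j [-0.13  0.3   1.8  -0.    1.04 -1.09]
(array([-1.8,  2.1, 77.6]), np.float64(0.21000288502148123))
time_s: 16.3
ee_pos: [0.5209, -0.057, 0.104]
orientation: [0.302, 0.953, -0.001, 0.001]
force: [0.0, -0.6, 0.0]
opening: 0.528
16.3 tcp [ 0.5209 -0.057   0.104 ] x [-0.817  0.576 -0.002] y [ 0.576  0.817 -0.001] z [ 0.001 -0.002 -1.   ] F [ 0.  -0.6  0. ] open 0.528 j [-0.13  0.38  1.89 -0.    0.87 -1.08]
(array([ 2.1, -0.3,  3. ]), np.float64(0.19936454961384698))
```

```bash
python3 -m handwheel '45 1 0 2 0; 0 1 0 2 0; 0 1 0 2 0; 0 1 0 2 0; 0 1 0 2 0; 0 1 0 2 0' 25; python3 -c "
from h import *
st()"
```

```text
time_s: 16.9
ee_pos: [0.5194, -0.0574, 0.1027]
orientation: [0.302, 0.953, -0.002, 0.0]
force: [-4.1, -4.6, 5.6]
opening: 0.157
16.9 tcp [ 0.5194 -0.0574  0.1027] x [-0.818  0.576 -0.002] y [ 0.576  0.818 -0.004] z [-0.    -0.004 -1.   ] F [-4.1 -4.6  5.6] open 0.157 j [-0.13  0.38  1.89 -0.01  0.86 -1.08]
```

```bash
python3 -m handwheel '0 0 0 0 7; 0 0 0 0 14; 0 0 0 0 21; 0 0 0 0 28; 0 0 0 0 35; 0 0 0 0 42; 0 0 0 0 49; 0 0 0 0 53; 0 0 0 0 54; 0 0 0 0 54'; python3 -c "
from h import *
o=st();y=R.from_quat(o['orientation']).apply([0,1,0]);a=np.degrees(np.arctan2(y[1],y[0]));print(a,'preload est',np.pi-.058-np.radians(a+90))"
```

```text
time_s: 17.9
ee_pos: [0.5188, -0.0577, 0.1027]
orientation: [0.701, 0.713, -0.002, 0.001]
force: [-2.0, -3.4, 1.1]
opening: 0.157
17.9 tcp [ 0.5188 -0.0577  0.1027] x [-0.016  1.    -0.005] y [ 1.     0.016 -0.001] z [-0.001 -0.005 -1.   ] F [-2.  -3.4  1.1] open 0.157 j [-0.13  0.38  1.89 -0.01  0.86 -0.14]
0.9201922502174223 preload est 1.496735942277267
```

Turned to an estimated 1.50 rad. I'll release, rise and check.

```bash
python3 -m handwheel '40 0 0 0 0; 40 0 0 0 0; 40 0 0 0 0; 40 0 0 0 0; 45 0 0 -15 0; 45 0 0 -50 0; 45 0 0 -95 0; 45 0 0 -140 0; 45 0 0 -170 0; 45 0 0 -170 0'; python3 -m handwheel '45 0 0 0 0; 45 0 0 0 0; 45 0 0 0 0'
python3 - <<'E'
from h import *
from cell import manip
import cv2
st()
for n in("wrist","side","scene"):
    s=manip.snapshot(n); cv2.imwrite(f"pics/{n}10.png",cv2.cvtColor(s["frame"],cv2.COLOR_RGB2BGR))
o=st()
P=place([.5193,-.0568,-.058],np.array([[0,0,.104],[0,.0245,.104],[0,.047,.061]]))
print(wproj(P,o))
E
```

```text
time_s: 18.9
ee_pos: [0.5214, -0.057, 0.2777]
orientation: [0.701, 0.713, 0.001, 0.005]
force: [0.4, 0.9, -0.1]
opening: 0.528
time_s: 19.2
ee_pos: [0.5209, -0.0569, 0.2764]
orientation: [0.701, 0.713, 0.0, 0.004]
force: [-0.3, -0.0, -0.5]
opening: 0.527
19.2 tcp [ 0.5209 -0.0569  0.2764] x [-0.016  1.    -0.006] y [1.    0.016 0.006] z [ 0.007 -0.006 -1.   ] F [-0.3 -0.  -0.5] open 0.527 j [-0.13  0.22  1.64 -0.01  1.27 -0.14]
19.35 tcp [ 0.5211 -0.057   0.2767] x [-0.016  1.    -0.006] y [1.    0.016 0.007] z [ 0.007 -0.006 -1.   ] F [-0.1  0.5 -0. ] open 0.525 j [-0.13  0.22  1.64 -0.01  1.27 -0.14]
[[252.83584629 173.89108055]
 [254.6817963  149.55963428]
 [256.04438567 121.27880518]]
```

View pics/wrist10.png

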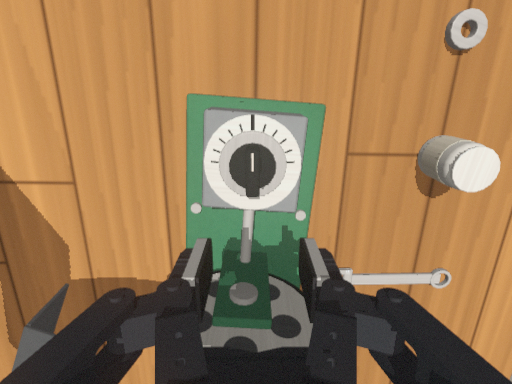

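View pics/side10.png

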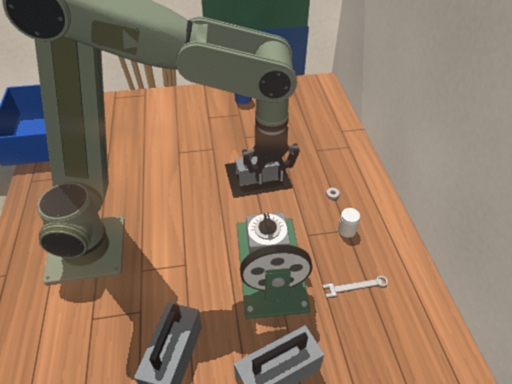

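View pics/scene10.png

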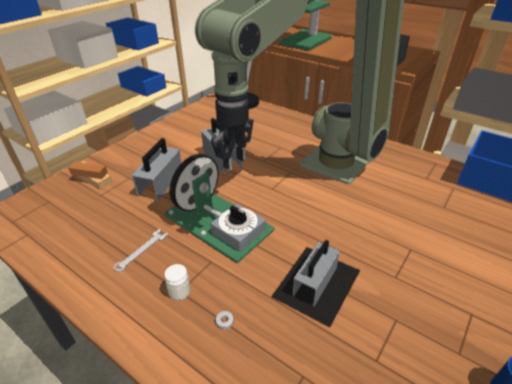

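The pointer line at (252,162) aims straight at the long mark at (253,122). The hood stands on the mat at (318,275) in the scene view, the wheel is straight, and the bystanders are where they were. I'm handing in.

```bash
python3 -c "
from cell import manip
print(manip.close_job())"
```

```text
the job is handed in; nothing more can be done
None
```

I did all three parts and handed the job in at about 19.4 s of the 61 s allowed; the close call reports no verdict.

- **Guard:** I lifted the hood off the wheel, set it on the mat about 1 cm or less from its middle, and let go. The last pictures show it standing upright there.
- **Wheel:** I rocked it by pushing the rim with the open jaws around it, not by gripping it. It reached its stop towards the knob at about 12 N and the other stop at about 11 N, with a pause at each. Once let go it looked straight in the wrist view.
- **Knob:** I turned it about 54° clockwise, from an estimated 0.56 rad to 1.50 rad. In the last wrist picture the white line points straight at the long mark.
- **Bystanders and gripper:** the wrench, can and spare bearing show no movement in the pictures. The open gripper was clear above everything, with near-zero force.

Two measurements disagreed. The start preload came out at 0.56 rad against the stated maximum of 0.55. The two camera fits of the mat's centre differed by a few millimetres. Neither is enough to matter here.

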